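# Raise the guard of a cuff press and draw out the tray

### The arm

A 7-joint arm with a two-finger parallel gripper is mounted at the origin on the work surface. World frame = base frame: x ahead of the robot, y to its left, z up, the work surface at z = 0. Lengths are in m, angles in rad, forces in N, time in s.
With the tool pointing down it reaches from about 0.425 to 0.95 m from the base axis. Payload 4.7 kg.
Tool frame: the origin (TCP) lies at the centre of the arm's flange, where the gripper is bolted on; the fingertips stand 182 mm ahead of it and the grasp point (between the pads) lies 164 mm ahead of it (nose_length is the distance from the TCP to the fingertips, in m); z points along the fingers, x is the direction in which the jaws open and shut, and the axes are right-handed (so a half turn about z gives the same grasp; the last joint's range is limited). The gripper opens to 87 mm and grips with 3 to 60 N. Pads are 19 mm wide; open, the fingers measure 117 mm over their backs; the gripper's body (75 mm by 190 mm) begins 51 mm behind the grasp point.
Start: joints at [-1.309, 0.469, -0.049, 1.532, 0.024, 1.141, -0.082], TCP at [0.193, 0.647, 0.405] pointing down, gripper open.
Joint ranges: [-2.59, 2.59], [-0.33, 1.99], [-1.39, 1.29], [0.1, 2.45], [-1.04, 4.18], [0.21, 1.99], [-2.66, 2.66]. Speed limits (rad/s): [2.57, 2.57, 3.14, 3.14, 3.14, 3.14, 3.14].

### API

Orientations are given as a unit quaternion [w, x, y, z].
In Python, from bench import move_ptp, line_to, goto_joints, set_gripper, sleep, solve_ik, get_obs, read_camera, PlanningError, finish_job, recognise, regions_of, nose_length gives the robot as it stands. The module is installed in compiled form; this text tells all that it offers. Calls block until the motion is done:
- move_ptp(position, orientation): joint-space move of the TCP to a pose.
- line_to(position, rotation=None, speed=0.15): straight line of the TCP; rotation=None keeps the orientation; speed is the mean speed in m/s.
- goto_joints(angles): joint-space move.
- set_gripper(opening): finger opening in m; the grip force is fixed at half the most; returns when the fingers have stopped.
- sleep(seconds).
- solve_ik(position, orientation): joint angles nearest the present ones, or None.
- get_obs(): the state.
- read_camera(name): name is "scene" or "side" or "wrist"; returns a dict with "image" (384x512x3 uint8, red, green, blue), "fx", "fy", "cx", "cy" (pixels), "k1" (the pictures are not rectified: a ray, as slopes to the right and down, at radius r is drawn at 1 + k1 r^2 times it, then the intrinsics apply), "position" and "rotation" of the camera in the world. Camera axes: x right, y up, looking along -z (the intrinsics and any distortion apply to the point x, -y, -z); pixel columns grow to the right and rows downward; lengths in m; the calibration is good to about 2 mm. A picture is of the moment at which its call begins. There is no depth.
A pose or a line that the arm cannot do raises PlanningError and nothing moves.
- finish_job(): hands the job in, once; it reports no verdict.
Trained networks look in a picture, given as the dict that the camera call returned (one of the last four; its "shot" number tells which), for a name from the list of things; names that differ only in an ending like _2 or _b are one class to them, and where a whole thing is asked for, a point or a joint stands for the part that bears it (a point fixed in the world has none). Each returns a list of dicts, best first, with "score" (0 to 1); they miss things now and then, are a little off and sometimes report something else, mostly with a low value. They report only what shows in the picture. A call takes as long as a camera call.
- recognise(query, picture): "position" ([column, row] in pixels, amid what is visible of it).
- regions_of(query, picture): "pixels" (384x512 bool, what is visible of it) and "position" ([column, row] in pixels, amid what is visible of it).
The state is a dict: "time": time; "qpos": joint angles; "qvel": joint speeds; "joint_torque": joint torques, N m; "position": TCP position; "tcp_rot": TCP orientation; "wrist_force": force on the tool from outside, world axes, zero at the start; "torque": the same for the moment, N m; "gripper_width": finger opening in m.
Only numpy, scipy, OpenCV 4.12 (cv2) and the standard library are available. Lean on these libraries where they do the work, as an engineer would, in place of code of your own. Each camera call takes 0.05 s, during which the arm holds its last target.

### The job

Unload the cuff press: push its clear guard up from under the orange lip until both rubber pads are felt against the green height stops, keep a light push there for a moment (about 5 N, half a second; the stops slip if they are pushed harder than about 15 N), and leave the guard up there. Then draw the tray with the wooden form out by its red handle, flat along its rails and clear of the guard, gently until it meets the yellow front stop, and let go. Leave the other things where they are.

Things in the scene. Friction and masses are not known exactly. Their poses are not given: they have to be found in the camera images.
- press: Fixed cuff press: grey bed 440 x 300 x 12 mm, two pale posts at y = +-152 mm, 465 mm high, a beam on top. Origin on the table midway between the posts, z up; -x is its front. The bed spans x = -310 to +130 mm; rails with inner faces at y = +-60 mm and tops 30 mm above the table guide the tray along x. Blue jaws, 122 mm high, stand beside the form behind the guard.
- guard: Clear sash sliding straight up and down before the posts. Origin: middle of the orange lip's underside at its front edge; axes as the press. The lip is 250 mm wide, 10 thick, juts 19 mm from the panel; its underside starts 100 to 125 mm above the table with free space under and before it (tray handle: 79 mm high). Counterbalanced: takes 5 to 11 N of upward push, varying; stays where left.
- guard_top (a point): Height of the tops of the two black rubber pads at the guard's upper corners (y = +-145 mm), 210 mm above the lip's underside and 22 mm behind its front edge; moves with the guard. Green flashes sit next to the pads.
- stops: Green height stops: a collar on each post, 75 to 115 mm above the lowest place of the rubber pads. Origin: level with the collars' undersides, midway between the posts. The pads meet the undersides with about a millimetre of give, so the seating force must be felt, not taken from measured heights.
- front_stop: Yellow bar, 12 x 144 x 20 mm, fixed across the front of the bed; the tray stops against its rear face. Origin: middle of its underside.
- stop_face (a point): Middle of the rear (+x) face of the yellow front stop, 18 mm above the table; axes as the press.
- tray: Loose aluminium tray 240 x 110 x 12 mm (0.55 kg in all) lying on the bed between the rails (5 mm play each side). Origin: middle of its underside, +x to the rear of the press. It carries a fixed wooden form 40 x 70 mm at x = +75 mm, its top 131 mm above the tray's underside (143 mm above the table), behind the closed guard, and the red handle in front.
- tray_handle (a point): A point in the red upright handle, 40 (along x) x 14 (along y) x 55 mm, 90 mm in front of the tray's middle; this point is 57 mm above the table, 22 mm below the handle's top and 33 mm above the tray's top face. Grip it across y from above.
- tray_front (a point): Middle of the tray's front edge face, 18 mm above the table.
- cone_blue: Bystander: blue cone, 60 mm wide, 115 mm high, beside the press. Origin under its middle.
- cone_black: Bystander: black cone, 60 mm wide, 115 mm high, on the table to the left. Origin under its middle.
- oil_bottle: Bystander: white bottle with a red cap, 48 mm wide, 120 mm high, beside the press. Origin under its middle.
- spare_form: Bystander: light wooden block 40 x 70 x 100 mm, beside the press. Origin under its middle.
- bobbin_tin: Bystander: round steel tin, 68 mm wide, 35 mm high, on the bed's left front corner. Origin under its middle.
- screwdriver: Bystander: screwdriver lying on the table to the right front. Origin under its middle.

How it is judged:
By the outcome, as a careful person would: the job done as asked, in the order asked, and still so for the second after the job is handed in, with the robot touching nothing.
It also fails if it takes over 72 s, if anything falls off the work surface, if the arm or the gripper's body presses on something with over 40 N, if the wrist force passes 120 N, or if a joint passes its speed limit or range.

## Working session

There is one attempt and no reset: what is moved stays moved. The work goes in short steps, each a Python script; the robot and the scene stay as the last script left them, time stands still between calls to the robot, and variables do not carry over. Pictures are saved under pics/ and viewed, and the job is handed in when it is done.

```bash
mkdir -p pics; ls; python3 - <<'E'
from bench import *
import cv2
o=get_obs(); print({k:o[k] for k in o if k not in('joint_torque','qvel')}); print(nose_length)
for n in("scene","side","wrist"):
    c=read_camera(n); cv2.imwrite(f"pics/a_{n}.png",c["image"][...,::-1]); print(n,{k:c[k] for k in c if k!='image'})
E
```

```text
pics
{'time': 0.0, 'qpos': array([-1.30889944,  0.46945838, -0.04857515,  1.5337118 ,  0.0241172 ,
        1.14099829, -0.0822835 ]), 'position': array([0.19345182, 0.64642541, 0.40368004]), 'tcp_rot': array([ 6.32824455e-04,  8.02084166e-01,  5.97210181e-01, -7.67605588e-04]), 'wrist_force': array([0.53791453, 0.61825299, 0.11537193]), 'torque': array([0.03457983, 0.03425369, 0.03103347]), 'gripper_width': 0.08741736979420336}
0.1822
scene {'fx': 441.87196366626176, 'fy': 441.87196366626176, 'cx': 260.1758009690639, 'cy': 192.14401685901, 'k1': 0.05926811829856926, 'position': array([ 0.70675729, -0.82473222,  1.44981413]), 'rotation': array([0.94511279, 0.30021683, 0.03407653, 0.12438029]), 'shot': 1}
side {'fx': 409.79761076849087, 'fy': 409.79761076849087, 'cx': 258.4785812564956, 'cy': 187.9965647630214, 'k1': 0.038254341198289084, 'position': array([ 0.06125633, -1.17822701,  1.28882735]), 'rotation': array([ 0.88448598,  0.42737971, -0.07866263, -0.16983324]), 'shot': 2}
wrist {'fx': 342.97623115522316, 'fy': 342.97623115522316, 'cx': 254.69792037760914, 'cy': 197.74155016720886, 'k1': -0.04398634692002665, 'position': array([0.12470767, 0.66821838, 0.38242665]), 'rotation': array([ 0.79513707, -0.10563327, -0.07745095,  0.59211486]), 'shot': 3}
```

View pics/a_scene.png

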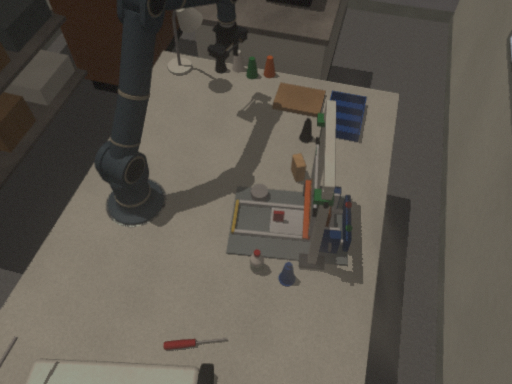

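View pics/a_side.png

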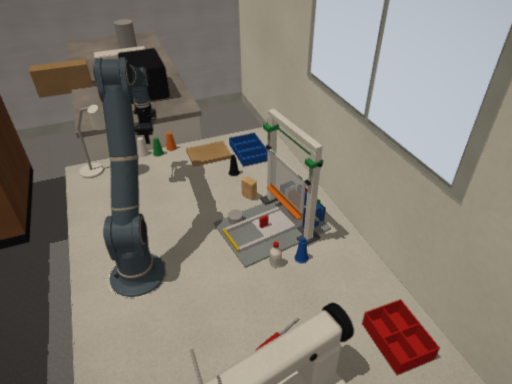

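View pics/a_wrist.png

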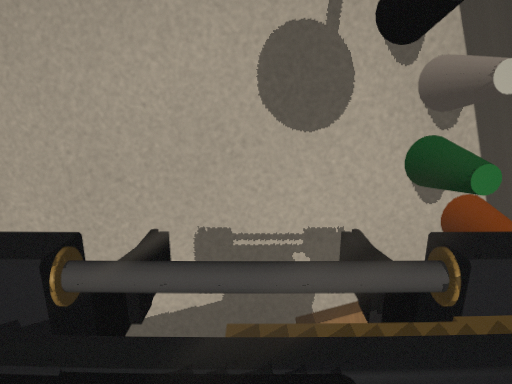

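The scene view shows the press near (285,220): yellow stop at (235,217), red handle at (279,215), orange lip at (308,210) and green collars at (321,118) and (322,196). In the side view the same parts are around (270,210). I'll take closer crops and the network detections next.

```bash
cat > h.py <<'E'
from bench import *
import numpy as np, cv2
from scipy.spatial.transform import Rotation as R
from scipy.optimize import least_squares
def rot(q): return R.from_quat([q[1],q[2],q[3],q[0]])
def quat(r): x=r.as_quat(); return [x[3],x[0],x[1],x[2]]
def proj(c,P):
    p=rot(c["rotation"]).inv().apply(np.atleast_2d(P)-c["position"])
    s=np.c_[p[:,0]/-p[:,2],-p[:,1]/-p[:,2]]
    s=s*(1+c["k1"]*(s**2).sum(1))[:,None]
    return s*[c["fx"],c["fy"]]+[c["cx"],c["cy"]]
def ray(c,uv):
    d=(np.array(uv,float)-[c["cx"],c["cy"]])/[c["fx"],c["fy"]]; s=d.copy()
    for _ in range(20): s=d/(1+c["k1"]*(s**2).sum())
    v=rot(c["rotation"]).apply([s[0],-s[1],-1]); return c["position"],v
def onz(c,uv,z):
    o,v=ray(c,uv); return o+v*(z-o[2])/v[2]
def T(pose,P):
    x,y,a=pose; P=np.atleast_2d(P).astype(float); ca,sa=np.cos(a),np.sin(a)
    return np.c_[x+ca*P[:,0]-sa*P[:,1],y+sa*P[:,0]+ca*P[:,1],P[:,2]]
E
python3 - <<'E'
from h import *
import pickle
cs={}
for n in("scene","side"):
    c=read_camera(n); cs[n]=c
    for q in ["front_stop","guard","stops","tray","tray_handle","guard_top","bobbin_tin","press"]:
        r=regions_of(q,c)
        print(n,q,[(np.round(x["position"],1).tolist(),round(x["score"],2),int(x["pixels"].sum())) for x in r[:3]])
        c["r_"+q]=r[:2]
pickle.dump(cs,open("cs.pkl","wb"))
for n,(x0,y0,w,h) in {"scene":(215,95,160,180),"side":(200,100,150,160)}.items():
    im=cs[n]["image"][y0:y0+h,x0:x0+w,::-1]; f=600//h if 0 else 3.3
    cv2.imwrite(f"pics/b_{n}.png",cv2.resize(im,None,fx=3.3,fy=3.3,interpolation=cv2.INTER_CUBIC))
E
```

```text
scene front_stop []
scene guard [([311.5, 200.0], 0.69, 793), ([322.5, 195.0], 0.39, 286)]
scene stops [([319.9, 196.9], 0.89, 254)]
scene tray [([289.4, 219.2], 0.59, 978)]
scene tray_handle [([288.2, 221.2], 0.9, 881)]
scene guard_top [([305.7, 201.9], 0.96, 714), ([287.0, 220.4], 0.23, 989)]
scene bobbin_tin [([258.9, 192.6], 0.53, 279)]
scene press [([308.1, 221.7], 0.79, 8567)]
side front_stop [([229.7, 236.4], 0.42, 119)]
side guard [([285.3, 182.2], 0.87, 1606)]
side stops [([307.8, 159.2], 0.79, 170), ([271.3, 224.6], 0.72, 669)]
side tray [([274.5, 223.8], 0.8, 657)]
side tray_handle [([274.8, 221.5], 0.73, 712)]
side guard_top [([286.7, 186.2], 0.64, 1629)]
side bobbin_tin [([231.7, 219.1], 0.76, 172), ([273.2, 223.3], 0.16, 710)]
side press [([284.7, 208.8], 0.69, 6802)]
```

View pics/b_scene.png

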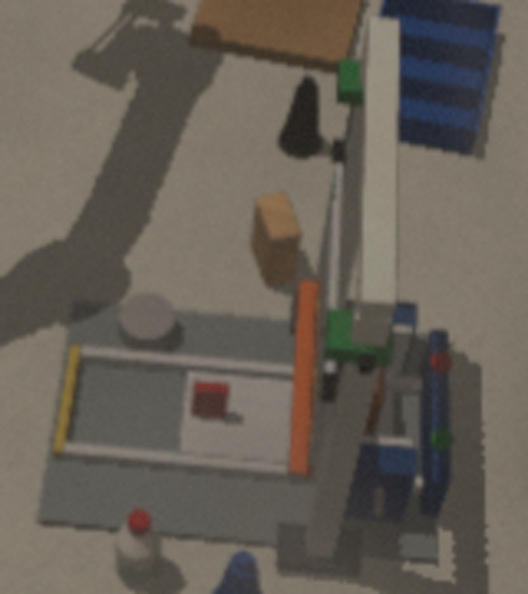

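View pics/b_side.png

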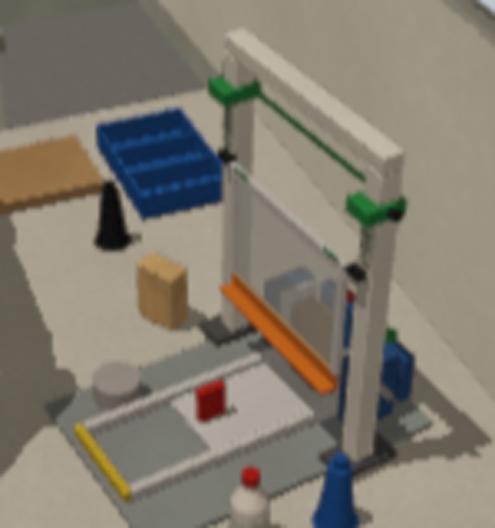

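```bash
cat > fit.py <<'E'
from h import *
import pickle
cs=pickle.load(open("cs.pkl","rb"))
O={"scene":(215,95),"side":(200,100)}
# params: x,y,yaw, barx(rear face), lipx(front edge), lipz(underside), handle x, handle dy, stopz
picks=[("scene",(39,523),lambda p:(-.31,-.15,.012)),
("scene",(66,347),lambda p:(p[3]-.012,.072,.032)),("scene",(54,452),lambda p:(p[3]-.012,-.072,.032)),
("scene",(79,347),lambda p:(p[3],.072,.032)),
("scene",(303,281),lambda p:(p[4],.125,p[5]+.01)),("scene",(290,472),lambda p:(p[4],-.125,p[5]+.01)),
("scene",(193,383),lambda p:(p[6]-.02,p[7]+.007,.079)),("scene",(227,383),lambda p:(p[6]+.02,p[7]+.007,.079)),
("scene",(187,371),lambda p:(p[6]-.03,p[7]+.055,.024)),
("side",(76,427),lambda p:(p[3]-.012,.072,.032)),("side",(125,494),lambda p:(p[3]-.012,-.072,.032)),
("side",(222,285),lambda p:(p[4],.125,p[5]+.0)),("side",(331,391),lambda p:(p[4],-.125,p[5]+.0)),
("side",(196,388),lambda p:(p[6]-.02,p[7]+.007,.079)),("side",(220,379),lambda p:(p[6]+.02,p[7]+.007,.079)),
("side",(199,421),lambda p:(p[6]-.02,p[7]-.007,.024)),
("side",(48,407),lambda p:(-.31,.15,.012)),
]
c=lambda n,uv:np.array(uv)/3.3+O[n]-.35
def res(p):
    return np.concatenate([proj(cs[n],T(p[:3],f(p)))[0]-c(n,uv) for n,uv,f in picks])
g=onz(cs["scene"],c("scene",(210,395)),.079)
s=least_squares(res,[g[0]+.1,g[1],0,-.29,-.06,.11,-.15,0],loss="soft_l1",method="trf") if 0 else None
best=None
for a in (-.3,0,.3):
    s=least_squares(res,[g[0]+.15,g[1],a,-.25,-.06,.11,-.15,0],loss="soft_l1",x_scale=[.01,.01,.01,.01,.01,.01,.01,.01])
    if best is None or s.cost<best.cost: best=s
if __name__=="__main__":
    print(np.round(best.x,4),best.cost)
    for (n,uv,f),r in zip(picks,res(best.x).reshape(-1,2)): print(n,uv,np.round(r,2))
    p=best.x
    for n in cs:
        im=cv2.resize(cs[n]["image"][...,::-1],None,fx=4,fy=4,interpolation=cv2.INTER_CUBIC)
        def box(x0,x1,y0,y1,z0,z1,col):
            P=np.array([(x,y,z) for x in(x0,x1) for y in(y0,y1) for z in(z0,z1)])
            q=proj(cs[n],T(p[:3],P))*4+2
            for i in range(8):
                for b in(1,2,4):
                    if not i&b: cv2.line(im,tuple(q[i].astype(int)),tuple(q[i|b].astype(int)),col,1)
        box(-.31,.13,-.15,.15,0,.012,(255,255,0)); box(p[3]-.012,p[3],-.072,.072,.012,.032,(255,0,255))
        box(p[4],p[4]+.019,-.125,.125,p[5],p[5]+.01,(255,0,0)); box(p[6]-.02,p[6]+.02,p[7]-.007,p[7]+.007,.024,.079,(0,255,0))
        box(p[6]-.03,p[6]+.21,p[7]-.055,p[7]+.055,.012,.024,(0,255,255)); box(-.001,.001,-.152,.152,0,.465,(0,200,0))
        x0,y0=[4*v for v in O[n]]; cv2.imwrite(f"pics/f_{n}.png",im[y0:y0+600,x0:x0+640])
E
python3 fit.py
```

```text
[ 0.6963  0.0603  0.1528 -0.2941 -0.0439  0.127  -0.1368  0.0046] 4.407949231565784
scene (39, 523) [-0.22  0.08]
scene (66, 347) [ 0.94 -0.03]
scene (54, 452) [-0.8   0.27]
scene (79, 347) [0.07 0.25]
scene (303, 281) [ 0.02 -1.07]
scene (290, 472) [ 0.64 -0.35]
scene (193, 383) [-0.14 -0.89]
scene (227, 383) [0.36 0.13]
scene (187, 371) [-0.28 -0.15]
side (76, 427) [-0.26  0.07]
side (125, 494) [0.38 0.75]
side (222, 285) [0.55 0.62]
side (331, 391) [-1.22  0.52]
side (196, 388) [-0.28  0.17]
side (220, 379) [ 0.31 -0.26]
side (199, 421) [0.48 1.24]
side (48, 407) [ 0.05 -0.75]
```

View pics/f_scene.png

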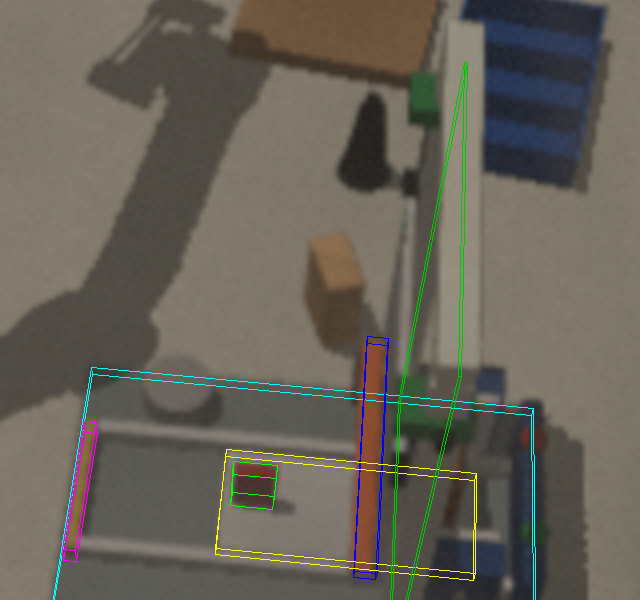

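View pics/f_side.png

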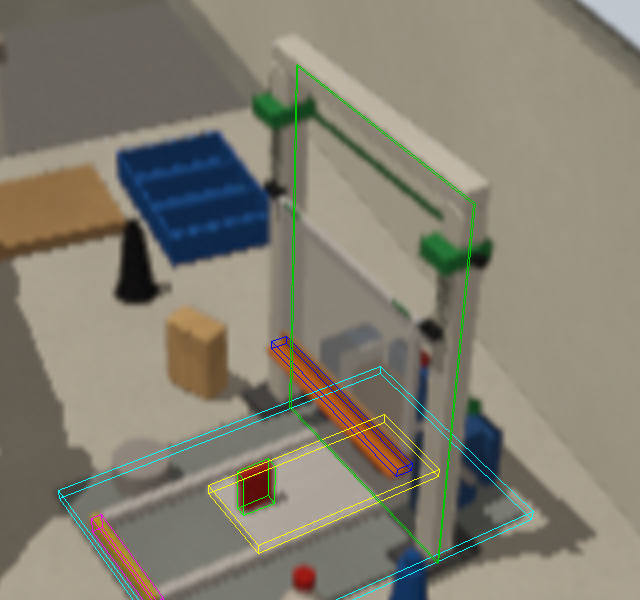

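The overlay fits to about a pixel. The press is near (0.696, 0.060) with yaw 0.153, the lip underside is at about 0.125, and the handle is at press x −0.137. Next I check reachability for the tilted tool.

```bash
cat >> h.py <<'E'
PX,PY,YAW=0.6963,0.0603,0.150
def toolrot(tilt,sgn=1,yaw=None):
    """z axis forward along press x, tilt rad below horizontal; jaw axis along press y*sgn"""
    z=np.array([np.cos(tilt),0,-np.sin(tilt)]); x=np.array([0,sgn,0.]); y=np.cross(z,x)
    return R.from_euler('z',YAW if yaw is None else yaw)*R.from_matrix(np.c_[x,y,z])
def W(P): return T((PX,PY,YAW),P)[0]
E
python3 - <<'E'
from h import *
o=get_obs(); c=read_camera("wrist")
print("cam in tool",rot(o["tcp_rot"]).inv().apply(c["position"]-o["position"]),"look",rot(o["tcp_rot"]).inv().apply(rot(c["rotation"]).apply([0,0,-1])))
for s in(1,-1):
  for t in(20,30,40,60,90):
    r=toolrot(np.radians(t),s); z=r.apply([0,0,1])
    for nm,tip in(("lift0",(-.04,0,.1)),("lift1",(-.04,0,.23)),("pre",(-.12,0,.12)),("handle",(-.137,.003,.04)),("out",(-.264,.003,.04))):
        j=solve_ik(W(tip)-z*.1822,quat(r)); print(s,t,nm,None if j is None else np.round(j,2))
E
```

```text
cam in tool [ 0.00116424 -0.07209394  0.02136986] look [-1.62694904e-04  2.59646476e-01  9.65703723e-01]
1 20 lift0 [-0.05  0.67 -0.11  2.43  3.13  1.17 -1.5 ]
1 20 lift1 [-0.8   0.42  0.8   2.44  3.4   0.88 -1.99]
1 20 pre None
1 20 handle None
1 20 out None
1 30 lift0 [ 0.13  0.56 -0.33  2.37  3.02  0.82 -1.34]
1 30 lift1 [ 0.82  0.48 -1.16  2.28  2.5   0.57 -0.69]
1 30 pre None
1 30 handle None
1 30 out None
1 40 lift0 [ 0.54  0.61 -0.85  2.27  2.54  0.59 -0.73]
1 40 lift1 [ 0.68  0.33 -0.96  2.18  2.08  0.29 -0.38]
1 40 pre None
1 40 handle None
1 40 out None
1 60 lift0 [ 0.21  0.45 -0.44  2.07  0.96  0.22  0.68]
1 60 lift1 [-0.56  0.23  0.48  2.   -0.31  0.43  1.86]
1 60 pre [ 0.39  0.34 -0.63  2.22  1.06  0.23  0.57]
1 60 handle [ 0.5   0.55 -0.79  2.3   1.89  0.38 -0.2 ]
1 60 out None
1 90 lift0 [-0.28  0.56  0.19  1.7  -0.13  0.89  1.68]
1 90 lift1 [-0.35  0.44  0.29  1.58 -0.14  1.14  1.69]
1 90 pre [-0.35  0.43  0.26  1.88 -0.14  0.85  1.71]
1 90 handle [-0.28  0.51  0.16  1.97 -0.13  0.67  1.69]
1 90 out [-0.36  0.37  0.25  2.26 -0.18  0.53  1.75]
-1 20 lift0 [ 0.79  1.14 
[... 269 characters left out ...]
andle None
-1 30 out None
-1 40 lift0 [ 0.51  0.59 -0.8   2.27  2.57  0.57  2.36]
-1 40 lift1 [ 0.53  0.28 -0.77  2.19  2.23  0.22  2.58]
-1 40 pre None
-1 40 handle None
-1 40 out None
-1 60 lift0 [ 0.21  0.45 -0.44  2.07  0.96  0.22 -2.46]
-1 60 lift1 [-0.67  0.25  0.62  2.   -0.41  0.44 -1.19]
-1 60 pre [ 0.39  0.34 -0.63  2.22  1.06  0.23 -2.57]
-1 60 handle [-0.6   0.47  0.55  2.36  4.11  0.29  0.54]
-1 60 out None
-1 90 lift0 [-0.59  0.64  0.66  1.72 -0.47  0.95 -1.17]
-1 90 lift1 [-0.63  0.51  0.71  1.6  -0.35  1.17 -1.26]
-1 90 pre [-0.66  0.5   0.69  1.9  -0.4   0.89 -1.19]
-1 90 handle [-0.59  0.58  0.58  1.99 -0.48  0.72 -1.13]
-1 90 out [-0.81  0.48  0.82  2.28 -0.62  0.62 -0.93]
```

```bash
python3 - <<'E'
from h import *
lo=np.array([-2.59,-.33,-1.39,.1,-1.04,.21,-2.66]);hi=np.array([2.59,1.99,1.29,2.45,4.18,1.99,2.66])
t0=get_obs()["time"]
for yaw in (-60,-45,-30,-15,0,15,30,45,60):
  for t in(10,15,20,25,30):
   for s in(1,-1):
    r=toolrot(np.radians(t),s,YAW+np.radians(yaw)); z=r.apply([0,0,1]); ms=[];js=[]
    for tip in((-.032,0,.11),(-.032,0,.17),(-.032,0,.235),(-.075,0,.105)):
        j=solve_ik(W(tip)-z*.1822,quat(r))
        if j is None: ms.append(-1);continue
        js.append(np.array(j)); ms.append(np.min(np.minimum(j-lo,hi-j)))
    if min(ms[:3])>0: print(yaw,t,s,np.round(ms,2),np.round(js[0],2),np.round(js[2],2))
print(get_obs()["time"]-t0)
E
```

```text
-60 10 1 [0.43 0.42 0.42 0.34] [-1.15  1.    0.69  2.02  1.29  0.87 -1.21] [-1.13  0.72  0.66  2.03  1.33  1.02 -1.  ]
-60 10 -1 [0.47 0.44 0.42 0.38] [-0.49  0.85 -0.19  1.98  1.61  1.52  1.9 ] [-0.4   0.64 -0.32  1.98  1.59  1.57  2.12]
-60 15 1 [0.42 0.42 0.43 0.33] [-1.15  0.95  0.71  2.03  1.25  0.8  -1.14] [-1.12  0.67  0.67  2.02  1.27  0.96 -0.91]
-60 15 -1 [0.46 0.46 0.48 0.37] [-0.49  0.8  -0.18  1.99  1.58  1.43  1.95] [-0.4   0.59 -0.3   1.97  1.53  1.48  2.18]
-60 20 1 [0.42 0.43 0.45 0.33] [-1.14  0.9   0.72  2.03  1.21  0.74 -1.05] [-1.12  0.63  0.69  2.    1.2   0.91 -0.82]
-60 20 -1 [0.46 0.47 0.42 0.37] [-0.47  0.75 -0.18  1.99  1.54  1.34  2.  ] [-0.39  0.55 -0.29  1.96  1.47  1.39  2.24]
-60 25 1 [0.43 0.43 0.46 0.33] [-1.09  0.82  0.68  2.02  1.18  0.71 -0.97] [-1.13  0.59  0.72  1.99  1.11  0.85 -0.7 ]
-60 25 -1 [0.46 0.48 0.35 0.37] [-0.46  0.7  -0.18  1.99  1.49  1.25  2.07] [-0.38  0.51 -0.28  1.95  1.41  1.31  2.31]
-60 30 1 [0.43 0.45 0.48 0.34] [-1.05  0.76  0.65  2.02  1.13  0.68 -0.88] [-1.08  0.54  0.68  1.97  1.04  0.84 -0.6 ]
-60 30 -1 [0.47 0.4  0.27
[... 7323 characters left out ...]
0.02 0.04 0.23] [ 0.87  0.95 -0.8   1.87 -1.    0.73 -2.32] [ 0.98  0.81 -0.98  1.84 -0.86  0.76 -2.62]
60 20 -1 [0.04 0.12 0.18 0.01] [ 0.87  0.95 -0.8   1.87 -1.    0.73  0.82] [ 0.98  0.81 -0.98  1.84 -0.86  0.76  0.52]
60 25 1 [0.11 0.1  0.05 0.07] [ 0.85  0.9  -0.8   1.87 -0.93  0.69 -2.42] [ 0.86  0.68 -0.8   1.83 -0.95  0.84 -2.61]
60 25 -1 [0.1  0.2  0.09 0.1 ] [ 0.84  0.9  -0.79  1.87 -0.94  0.69  0.73] [ 0.86  0.68 -0.8   1.83 -0.95  0.84  0.53]
60 30 1 [0.01 0.04 0.04 0.14] [ 0.71  0.78 -0.61  1.87 -1.03  0.75 -2.4 ] [ 0.72  0.59 -0.61  1.82 -0.98  0.89 -2.62]
60 30 -1 [0.16 0.21 0.06 0.1 ] [ 0.81  0.84 -0.76  1.87 -0.88  0.67  0.63] [ 0.72  0.59 -0.61  1.82 -0.98  0.89  0.52]
0.0
```

```bash
python3 - <<'E'
from h import *
import pickle
cs=pickle.load(open("cs.pkl","rb")); c=cs["side"]
def zof(uv,x,y,c=c):
    f=lambda z: proj(c,W((x,y,z[0])))[0]-uv
    s=least_squares(f,[.3]); return s.x[0],s.fun
O=np.array([200,100])
for nm,uv,y in(("Rpad top",(355,266),-.145),("Rcollar bottom",(368,222),-.145),("Lpad",(228,152),.145),("Lcollar bottom",(228,104),.145)):
    print(nm,zof(np.array(uv)/3.3+O-.35,-.026,y))
im=cv2.resize(c["image"][100:220,255:345,::-1],None,fx=6,fy=6,interpolation=cv2.INTER_CUBIC); cv2.imwrite("pics/g.png",im[:600])
lo=np.array([-2.59,-.33,-1.39,.1,-1.04,.21,-2.66]);hi=np.array([2.59,1.99,1.29,2.45,4.18,1.99,2.66])
for t in (25,28,30,33):
 for yaw in(-8,-12,-16,-20):
  r=toolrot(np.radians(t),-1,YAW+np.radians(yaw)); z=r.apply([0,0,1]);o=[]
  for tip in((-.08,0,.2),(-.08,0,.105),(-.042,0,.1),(-.042,0,.16),(-.042,0,.235),(-.08,0,.215)):
    j=solve_ik(W(tip)-z*.1822,quat(r)); o.append(None if j is None else round(float(np.min(np.minimum(j-lo,hi-j))),2))
  print(t,yaw,o)
E
```

```text
Rpad top (np.float64(0.33372431581428835), array([1.22936671, 0.10841511]))
Rcollar bottom (np.float64(0.3974828636292122), array([-1.51075836, -0.13369348]))
Lpad (np.float64(0.3309111009731986), array([0.31139217, 0.00375035]))
Lcollar bottom (np.float64(0.4030011843046434), array([0.48703107, 0.00589798]))
25 -8 [None, None, 0.07, 0.08, 0.12, None]
25 -12 [None, None, 0.08, 0.09, 0.13, None]
25 -16 [0.04, None, 0.1, 0.1, 0.13, 0.04]
25 -20 [0.05, None, 0.11, 0.12, 0.14, 0.05]
28 -8 [0.05, None, 0.09, 0.1, 0.15, 0.06]
28 -12 [0.05, None, 0.1, 0.11, 0.15, 0.06]
28 -16 [0.06, None, 0.11, 0.12, 0.15, 0.06]
28 -20 [0.06, 0.05, 0.12, 0.13, 0.14, 0.07]
30 -8 [0.06, None, 0.1, 0.12, 0.16, 0.07]
30 -12 [0.06, None, 0.11, 0.12, 0.16, 0.07]
30 -16 [0.07, 0.04, 0.12, 0.13, 0.15, 0.08]
30 -20 [0.07, 0.05, 0.13, 0.14, 0.15, 0.07]
33 -8 [0.09, 0.04, 0.12, 0.14, 0.18, 0.1]
33 -12 [0.08, 0.05, 0.12, 0.14, 0.17, 0.09]
33 -16 [0.09, 0.05, 0.14, 0.15, 0.16, 0.09]
33 -20 [0.08, 0.07, 0.14, 0.15, 0.16, 0.08]
```

View pics/g.png

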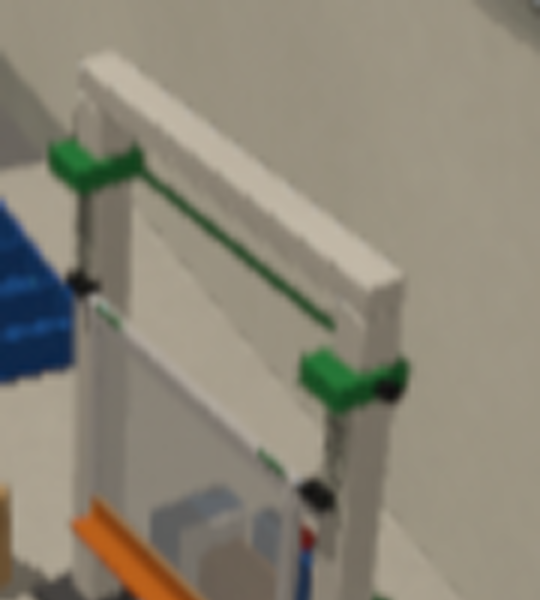

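Pads are at about z 0.333 and the collar undersides at about 0.40, so I expect roughly 70–80 mm of lift. Next I move to a tool-down pose in front of the press and look from the wrist.

```bash
cat >> h.py <<'E'
def snap(n,f,sc=1):
    c=read_camera(n); cv2.imwrite(f"pics/{f}.png",c["image"][...,::-1]); return c
def st(tag=""):
    o=get_obs(); print(tag,"t",round(o["time"],2),"p",np.round(o["position"],4),"F",np.round(o["wrist_force"],2),"g",round(o["gripper_width"],4),"q",np.round(o["qpos"],2)); return o
E
python3 - <<'E'
from h import *
r=toolrot(np.pi/2,-1,YAW)
p=W((-.2,0,.50)); print(p,solve_ik(p,quat(r)))
move_ptp(p,quat(r)); st()
set_gripper(0.0); st()
snap("wrist","w1"); snap("side","s1")
E
```

```text
[0.49854578 0.03041237 0.5       ] [-0.87251205  0.10727763  0.8075387   1.84133504 -0.0822698   1.22702658
 -1.46086618]
 t 3.57 p [0.4987 0.0316 0.4999] F [ 1.28 -0.23 -0.78] g 0.0872 q [-0.87  0.11  0.81  1.84 -0.08  1.23 -1.46]
 t 5.09 p [0.4985 0.0304 0.5   ] F [ 0.5  -0.6   0.23] g 0.0004 q [-0.87  0.11  0.81  1.84 -0.08  1.23 -1.46]
```

View pics/w1.png

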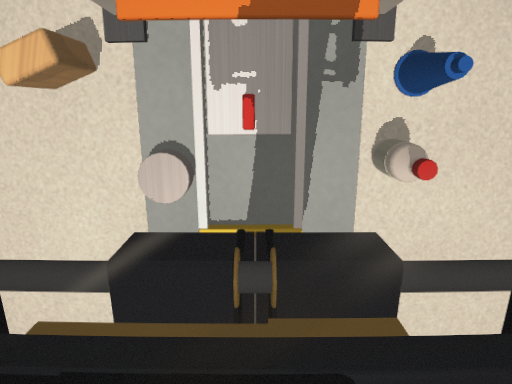

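View pics/s1.png

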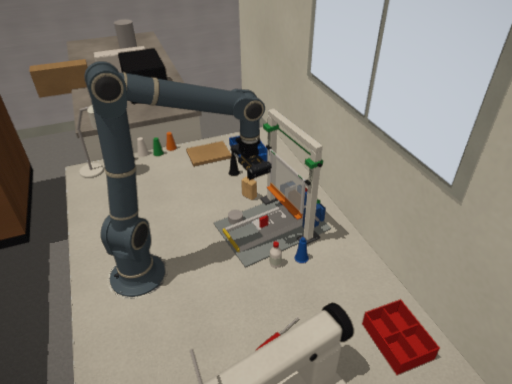

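Wrist view shows the rails running almost vertical (203–298 px), the red handle at (249,112) and the lip's front edge at row ~17. I'll enlarge it to refine the pose.

```bash
python3 - <<'E'
import cv2
im=cv2.imread("pics/w1.png")
cv2.imwrite("pics/w1a.png",cv2.resize(im[0:240,150:360],None,fx=3.6,fy=2.5,interpolation=cv2.INTER_CUBIC))
cv2.imwrite("pics/w1b.png",cv2.resize(im[0:60,100:400],None,fx=2.6,fy=5,interpolation=cv2.INTER_CUBIC))
E
```

```text
(no output)
```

View pics/w1a.png

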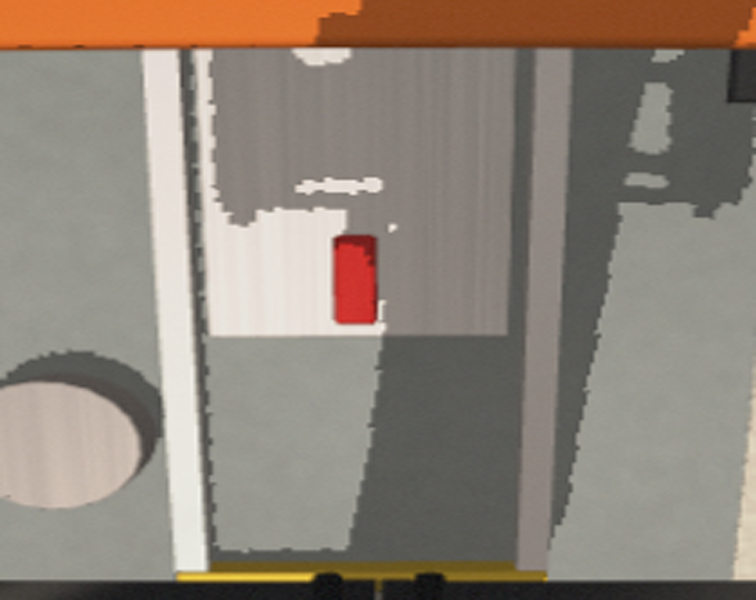

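View pics/w1b.png

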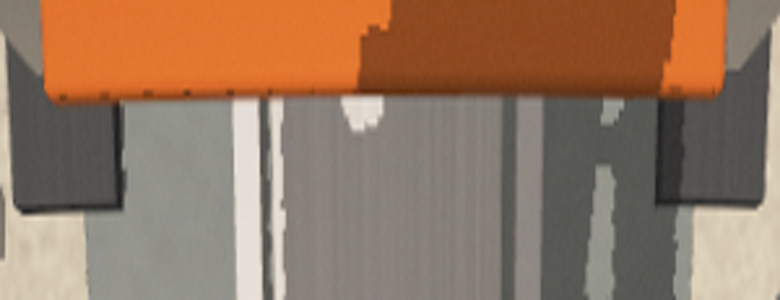

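```bash
cat > fit2.py <<'E'
from h import *
import fit
c=read_camera("wrist")
cl=lambda u,v:(u/3.6+150-.36,v/2.5-.3)
def res(p):
    a=fit.res(p)*.6; P=lambda q:proj(c,T(p[:3],q))[0]; o=[]
    # rail edges: column residual at a given row
    for y,(u0,v0),(u1,v1) in((.06,cl(179,50),cl(207,570)),(-.06,cl(535,50),cl(517,570))):
        A=P((-.06,y,.03));B=P((-.25,y,.03))
        for u,v in((u0,v0),(u1,v1)): o.append(A[0]+(B[0]-A[0])*(v-A[1])/(B[1]-A[1])-u)
    for q,uv in(((p[6]-.03,p[7]+.055,.024),cl(209,335)),((p[6]-.03,p[7]-.055,.024),cl(508,335)),
        ((p[4],.125,p[5]),(117.0,19.4)),((p[4],-.125,p[5]),(377.4,19.0))): o+=list(P(q)-uv)
    o.append(P((p[6],p[7],.079))[0]-cl(355,280)[0])
    o.append(P((p[3],0,.032))[1]-cl(0,563)[1])
    o.append((p[7]-0)/.003)
    o.append((p[4]+.044)/.01)
    return np.concatenate([a,2*np.array(o)])
s=least_squares(res,fit.best.x,loss="soft_l1",x_scale=[.01]*8)
print(np.round(s.x,4),s.cost); print(np.round(s.fun[-16:]/2,2)); print(np.round(fit.res(s.x).reshape(-1,2),1).tolist())
E
python3 fit2.py
```

```text
[ 6.932e-01  6.870e-02  1.524e-01 -2.871e-01 -4.630e-02  1.220e-01
 -1.335e-01  3.000e-04] 11.688179482400642
[-0.61 -0.41  0.47  0.07 -0.42  0.15  0.5  -0.09  0.28  0.2   0.17 -0.37
  0.09  0.14  0.1  -0.23]
[[-0.3, -2.1], [2.6, -1.8], [0.9, -1.7], [1.7, -1.5], [-1.1, -2.2], [-0.6, -2.0], [0.4, -1.9], [0.9, -0.8], [0.2, -1.1], [-0.1, -1.6], [0.5, -1.1], [-1.2, 0.7], [-3.3, 0.5], [-0.5, -0.5], [0.1, -1.0], [0.3, 0.5], [-1.1, -1.8]]
```

```bash
python3 - <<'E'
from h import *
o=get_obs(); tip=o["position"]+rot(o["tcp_rot"]).apply([0,0,.1822]); fl=o["position"]
for n in("wrist","side","scene"):
    c=read_camera(n); q=proj(c,[tip,fl]); print(n,q.round(1).tolist())
    im=c["image"][...,::-1].copy(); u,v=q[0].astype(int)
    u0=max(0,u-50);v0=max(0,v-50)
    im2=cv2.resize(im[v0:v0+100,u0:u0+100],None,fx=5,fy=5,interpolation=cv2.INTER_CUBIC)
    cv2.drawMarker(im2,tuple(((q[0]-[u0,v0])*5+2).astype(int)),(255,0,255),cv2.MARKER_CROSS,12,1)
    cv2.imwrite(f"pics/tip_{n}.png",im2)
a=[cv2.imread(f"pics/tip_{n}.png") for n in("side","scene")]
cv2.imwrite("pics/tips.png",cv2.resize(np.hstack([x[:500,:500] if x.shape[0]>=500 else cv2.copyMakeBorder(x,0,500-x.shape[0],0,0,0) for x in a]),(800,400)))
E
```

```text
wrist [[257.9, 249.1], [9418.3, 411594.0]]
side [[250.4, 178.0], [249.4, 138.2]]
scene [[261.9, 171.4], [262.8, 132.8]]
```

View pics/tips.png

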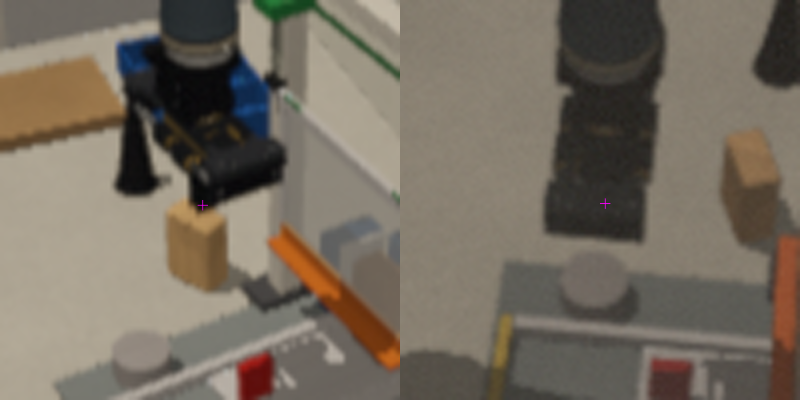

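View pics/tip_wrist.png

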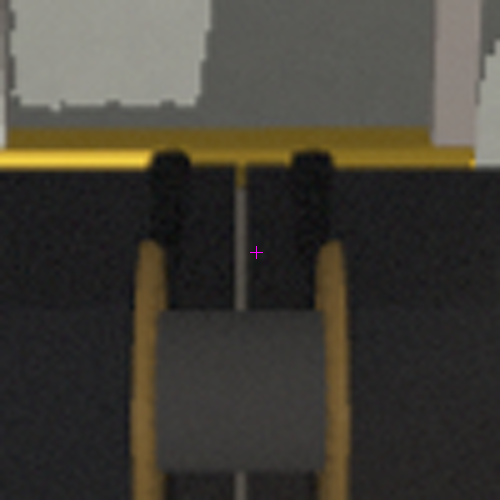

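```bash
sed -i 's/^PX,PY,YAW=.*/PX,PY,YAW=0.6932,0.0692,0.1524/' h.py; cat >> h.py <<'E'
TILT,DY=np.radians(32),np.radians(-14)
RL=toolrot(TILT,-1,YAW+DY)
def tipto(tip,r=RL,sp=.15,**k):
    z=r.apply([0,0,1]); line_to(W(tip)-z*.1822,quat(r),speed=sp)
E
python3 - <<'E'
from h import *
r60=toolrot(np.radians(60),-1,YAW+DY)
try:
    tipto((-.12,0,.22),r60,.2); st("60")
    tipto((-.08,0,.19),RL,.1); st("32")
except PlanningError as e: print("PE",e); st()
snap("wrist","w2"); snap("side","s2"); snap("scene","c2")
E
python3 - <<'E'
import cv2
s=cv2.imread("pics/s2.png")[90:260,180:340]; c=cv2.imread("pics/c2.png")[90:260,200:360]
import numpy as np
cv2.imwrite("pics/sc2.png",cv2.resize(np.hstack([s,c]),(800,425),interpolation=cv2.INTER_CUBIC))
E
```

```text
60 t 6.23 p [0.4844 0.0594 0.3784] F [ 0.95 -0.04  0.35] g 0.0006 q [-1.02  0.12  0.84  2.18  0.16  0.38 -2.  ]
PE the arm cannot follow that straight line within its joint ranges
 t 6.23 p [0.4844 0.0594 0.3784] F [ 0.95 -0.04  0.35] g 0.0006 q [-1.02  0.12  0.84  2.18  0.16  0.38 -2.  ]
```

View pics/w2.png

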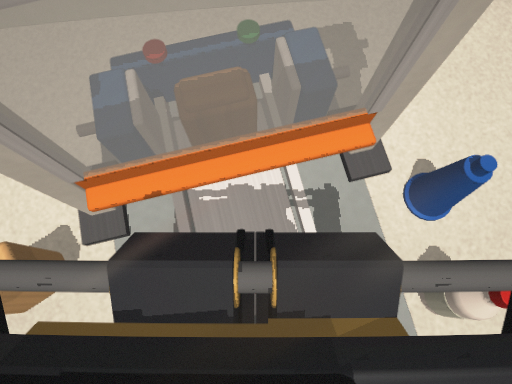

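View pics/sc2.png

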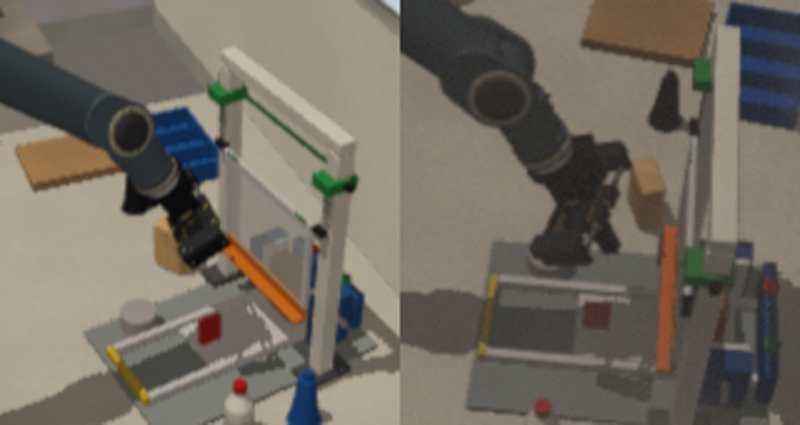

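The wrist view shows the lip from (88,195) to (372,125) and nothing is touching. The straight tilt is blocked by the wrist's joint range, so I'll rotate the tool half a turn and reorient in joint space further out.

```bash
python3 - <<'E'
from h import *
rd=toolrot(np.pi/2,1,YAW)
line_to(W((-.22,0,.46)),quat(toolrot(np.pi/2,-1,YAW)),speed=.25) 
st()
print("down+",solve_ik(W((-.22,0,.46)),quat(rd)))
for s in (1,-1):
  for x in(-.1,-.085,-.075):
    for zt in(.2,.25,.3):
      r=toolrot(TILT,s,YAW+DY); j=solve_ik(W((x,0,zt))-r.apply([0,0,1])*.1822,quat(r)); print(s,x,zt,None if j is None else np.round(j,2))
E
```

```text
t 7.16 p [0.4757 0.0357 0.4598] F [-1.08  0.57  0.15] g 0.0006 q [-0.87  0.09  0.78  1.95 -0.07  1.13 -1.49]
down+ [-0.87433444  0.09091573  0.77603528  1.94484909 -0.07028408  1.13271989
 -1.4889096 ]
1 -0.1 0.2 [ 0.64  0.46 -1.17  2.4   2.18  0.9  -0.74]
1 -0.1 0.25 [-0.98  0.1   0.67  2.43  2.35  0.44 -1.1 ]
1 -0.1 0.3 [-1.04 -0.04  0.68  2.37  1.96  0.43 -0.65]
1 -0.085 0.2 [-0.83  0.26  0.56  2.44  2.63  0.52 -1.44]
1 -0.085 0.25 [-0.95  0.13  0.66  2.4   2.39  0.42 -1.14]
1 -0.085 0.3 [-1.02 -0.    0.68  2.34  2.    0.39 -0.69]
1 -0.075 0.2 [-0.8   0.27  0.53  2.42  2.63  0.51 -1.44]
1 -0.075 0.25 [-0.94  0.15  0.66  2.38  2.41  0.41 -1.16]
1 -0.075 0.3 [-1.    0.02  0.69  2.32  2.02  0.38 -0.72]
-1 -0.1 0.2 [-0.31  0.21 -0.05  2.44  2.42  0.61  1.95]
-1 -0.1 0.25 [-1.42  0.17  1.2   2.44  2.62  0.36  1.76]
-1 -0.1 0.3 [-0.31  0.   -0.05  2.34  1.96  0.41  2.47]
-1 -0.085 0.2 [-0.97  0.28  0.73  2.44  2.73  0.5   1.59]
-1 -0.085 0.25 [-1.38  0.22  1.19  2.41  2.74  0.34  1.62]
-1 -0.085 0.3 [-0.86  0.01  0.52  2.34  1.99  0.4   2.45]
-1 -0.075 0.2 [-1.12  0.36  0.93  2.43  2.93  0.46  1.36]
-1 -0.075 0.25 [-1.35  0.25  1.18  2.39  2.82  0.33  1.53]
-1 -0.075 0.3 [-1.46  0.01  1.16  2.34  2.06  0.36  2.4 ]
```

```bash
python3 - <<'E'
from h import *
o=get_obs(); print(rot(o["tcp_rot"]).as_matrix().round(2)); 
for s in(1,-1):
    r=toolrot(np.pi/2,s,YAW); print(s,r.as_matrix().round(2),np.round(quat(r),3),np.round(solve_ik(W((-.22,0,.46)),quat(r)),2))
c=read_camera("wrist"); print(rot(o["tcp_rot"]).inv().apply(c["position"]-o["position"]), c["position"]-o["position"])
E
```

```text
[[ 0.15 -0.99  0.  ]
 [-0.99 -0.15  0.  ]
 [-0.   -0.   -1.  ]]
1 [[-0.15  0.99  0.  ]
 [ 0.99  0.15  0.  ]
 [ 0.    0.   -1.  ]] [0.    0.651 0.759 0.   ] [-0.87  0.09  0.78  1.94 -0.07  1.13 -1.49]
-1 [[ 0.15 -0.99  0.  ]
 [-0.99 -0.15  0.  ]
 [-0.   -0.   -1.  ]] [-0.     0.759 -0.651  0.   ] [-0.87  0.09  0.78  1.94 -0.07  1.13 -1.49]
[-0.00162914 -0.07016648  0.02137737] [ 0.06912842  0.01222935 -0.02132335]
```

```bash
python3 - <<'E'
from h import *
goto_joints([-1.02,-0.0,.68,2.34,2.0,.39,-.69]); o=st()
print(rot(o["tcp_rot"]).as_matrix().round(2), (RL.inv()*rot(o["tcp_rot"])).as_euler('zyx',degrees=True).round(1))
for s in(1,-1):
  r=toolrot(TILT,s,YAW+DY)
  for tip in((-.072,0,.3),(-.072,0,.2),(-.072,0,.105),(-.072,.0,.095),(-.042,0,.1),(-.042,0,.2)):
    j=solve_ik(W(tip)-r.apply([0,0,1])*.1822,quat(r)); print(s,tip,None if j is None else np.round(j,2))
snap("side","s3");snap("scene","c3"); snap("wrist","w3")
s=cv2.imread("pics/s3.png")[70:260,180:340]; c=cv2.imread("pics/c3.png")[70:260,200:360]
cv2.imwrite("pics/sc3.png",cv2.resize(np.hstack([s,c]),(800,475),interpolation=cv2.INTER_CUBIC))
E
```

```text
t 9.01 p [0.4562 0.0747 0.3974] F [-0.58  0.69 -0.45] g 0.0 q [-1.02  0.    0.68  2.34  2.    0.39 -0.69]
[[ 0.08  0.53  0.85]
 [ 1.   -0.04 -0.07]
 [-0.    0.85 -0.53]] [179.6  -0.6   0. ]
1 (-0.072, 0, 0.3) [-1.01  0.03  0.69  2.32  2.03  0.37 -0.72]
1 (-0.072, 0, 0.2) [-0.92  0.3   0.69  2.41  2.72  0.49 -1.55]
1 (-0.072, 0, 0.105) [-0.3   0.49 -0.05  2.43  2.61  0.82 -1.41]
1 (-0.072, 0.0, 0.095) [-0.3   0.52 -0.05  2.43  2.63  0.85 -1.43]
1 (-0.042, 0, 0.1) [-0.68  0.56  0.43  2.39  2.83  0.71 -1.74]
1 (-0.042, 0, 0.2) [-0.88  0.34  0.65  2.35  2.75  0.46 -1.57]
-1 (-0.072, 0, 0.3) [-1.04  0.03  0.73  2.32  2.03  0.37  2.42]
-1 (-0.072, 0, 0.2) [-1.08  0.35  0.89  2.42  2.89  0.46  1.4 ]
-1 (-0.072, 0, 0.105) [-0.63  0.52  0.35  2.45  2.78  0.76  1.47]
-1 (-0.072, 0.0, 0.095) [-0.6   0.54  0.32  2.45  2.77  0.79  1.47]
-1 (-0.042, 0, 0.1) [-1.07  0.8   0.98  2.4   3.26  0.71  0.77]
-1 (-0.042, 0, 0.2) [-1.06  0.41  0.91  2.36  2.99  0.43  1.29]
```

View pics/sc3.png

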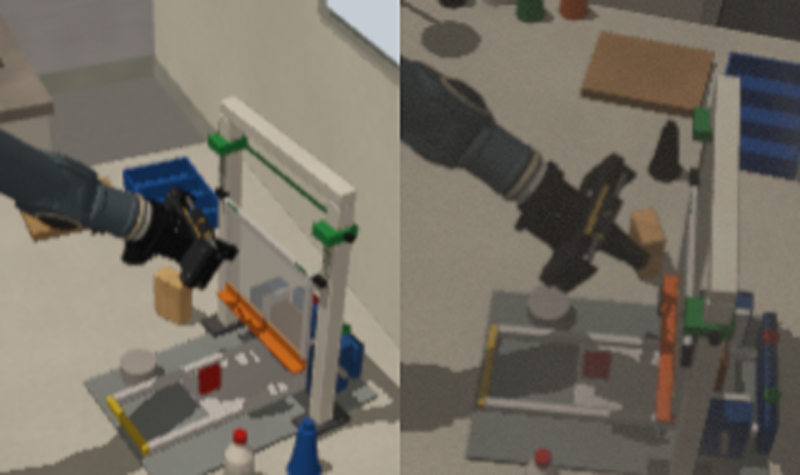

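View pics/w3.png

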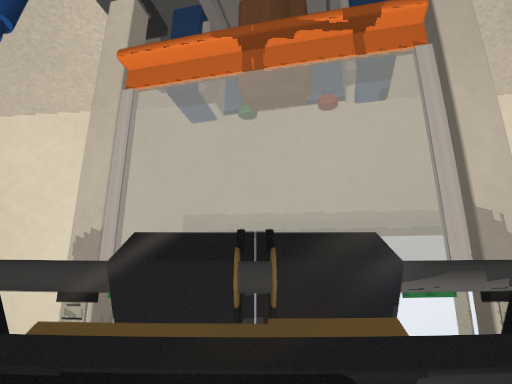

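```bash
sed -i 's/^RL=toolrot(TILT,-1/RL=toolrot(TILT,1/' h.py; python3 - <<'E'
from h import *
try:
    tipto((-.07,0,.3)); tipto((-.07,0,.2)); st()
    tipto((-.07,0,.098)); st()
except PlanningError as e: print("PE",e); st()
snap("side","s4");snap("scene","c4"); snap("wrist","w4")
s=cv2.imread("pics/s4.png")[110:260,180:340]; c=cv2.imread("pics/c4.png")[110:260,200:360]
cv2.imwrite("pics/sc4.png",cv2.resize(np.hstack([s,c]),(800,375),interpolation=cv2.INTER_CUBIC))
E
```

```text
t 10.32 p [0.4703 0.0728 0.2972] F [-0.66  0.65  0.21] g 0.0005 q [-0.78  0.27  0.51  2.4   2.62  0.51 -1.43]
 t 11.15 p [0.4705 0.0728 0.1954] F [-0.27  0.2   0.22] g 0.0004 q [-0.6   0.53  0.31  2.44  2.76  0.78 -1.66]
```

View pics/sc4.png

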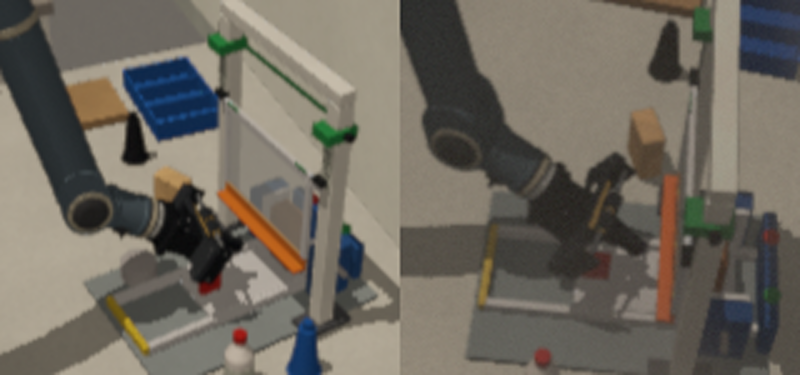

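View pics/w4.png

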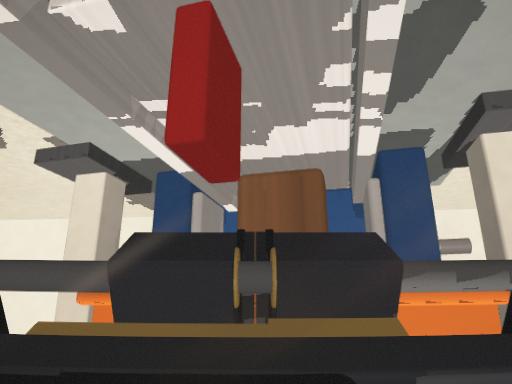

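```bash
python3 - <<'E'
from h import *
c=read_camera("wrist"); o=get_obs()
tip=o["position"]+RL.apply([0,0,.1822])
print("lip ends underside front",proj(c,[W((-.0463,.125,.122)),W((-.0463,-.125,.122))]).round(1).tolist())
print("lip ends underside back",proj(c,[W((-.0273,.125,.122)),W((-.0273,-.125,.122))]).round(1).tolist())
print("handle top corners",proj(c,[W((-.1335+a,b,.079)) for a in(-.02,.02) for b in(-.007,.007)]).round(1).tolist())
print("tip",proj(c,tip).round(1))
im=c["image"][225:345,60:512,::-1]; cv2.imwrite("pics/w4z.png",cv2.resize(im,None,fx=1.7,fy=4,interpolation=cv2.INTER_CUBIC))
E
```

```text
lip ends underside front [[512.6, 294.7], [74.6, 297.4]]
lip ends underside back [[496.6, 295.4], [94.1, 297.8]]
handle top corners [[161.5, 149.7], [203.9, 144.7], [208.9, 189.2], [241.3, 186.5]]
tip [[251.8 251.2]]
```

View pics/w4z.png

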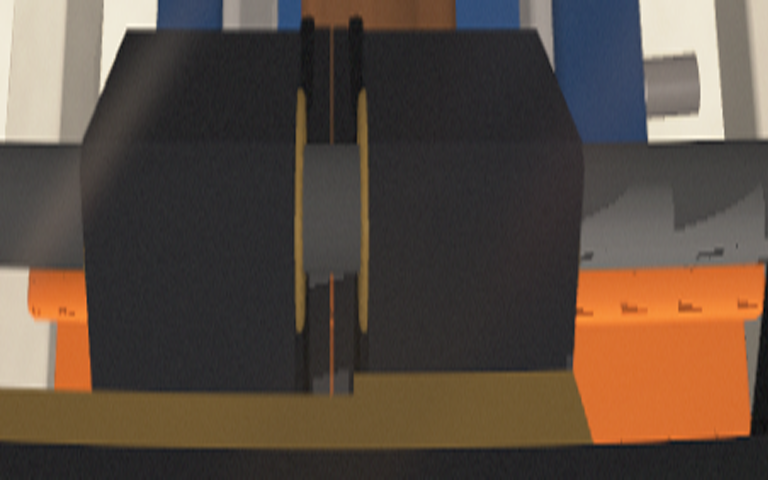

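Predicted lip ends (74.6 and 512.6 px) match the picture (76.5 and 510 px), so the tip is centred and in front of the lip. Next I go under the lip and push up in felt steps.

```bash
cat >> h.py <<'E'
def F(n=6,dt=.02):
    a=[]
    for _ in range(n): a.append(get_obs()["wrist_force"]); sleep(dt)
    return np.mean(a,0)
E
python3 - <<'E'
from h import *
X=-.041
tipto((X,0,.098),sp=.08); st("in"); f0=F(10); print("f0",f0.round(2))
for z in (.101,.104,.107,.109,.111,.113,.115):
    t0=get_obs()["time"]; tipto((X,0,z),sp=.04); f=F(); print(z,(f-f0).round(2),round(get_obs()["time"]-t0,2))
    if f[2]-f0[2]<-3: break
snap("side","s5"); snap("wrist","w5")
s=cv2.imread("pics/s5.png")[110:260,180:340]; 
cv2.imwrite("pics/s5z.png",cv2.resize(s,(640,600),interpolation=cv2.INTER_CUBIC))
E
```

```text
in t 11.87 p [0.4988 0.0771 0.1945] F [-0.32 -0.24  1.02] g -0.0001 q [-0.59  0.55  0.32  2.38  2.77  0.73 -1.65]
f0 [-0.27  0.    0.2 ]
0.101 [-0.41 -0.13 -0.62] 0.35
0.104 [ 0.06 -0.28 -5.59] 0.35
```

View pics/s5z.png

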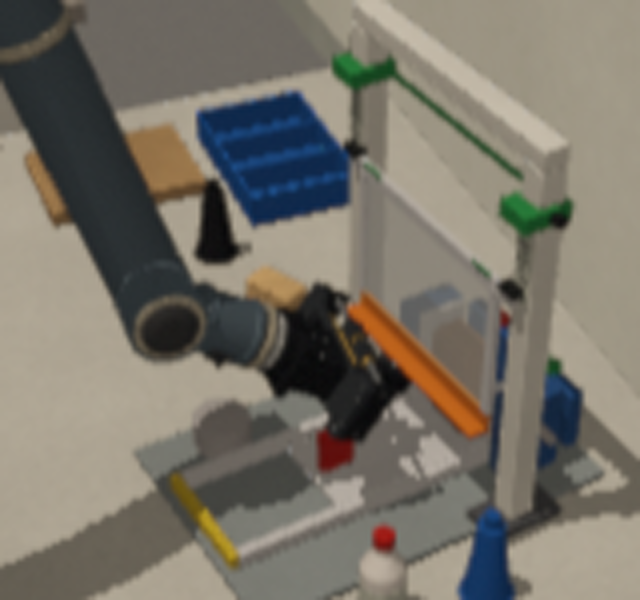

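Contact is felt at tip z 0.104 with 5.6 N, purely vertical. Lifting.

```bash
python3 - <<'E'
from h import *
X=-.041; f0=np.array([-.27,0,.2])
for z in (.112,.122,.132,.142,.152):
    tipto((X,0,z),sp=.06); f=F(4); print(z,(f-f0).round(2),round(get_obs()["time"],2))
snap("side","s6"); snap("scene","c6")
s=cv2.imread("pics/s6.png")[110:260,180:340]; c=cv2.imread("pics/c6.png")[110:260,200:360]
cv2.imwrite("pics/sc6.png",cv2.resize(np.hstack([s,c]),(800,375),interpolation=cv2.INTER_CUBIC))
cv2.imwrite("pics/s6z.png",cv2.resize(cv2.imread("pics/s6.png")[100:200,255:345],None,fx=6,fy=6,interpolation=cv2.INTER_CUBIC))
E
```

```text
0.112 [-4.83 -0.13 -4.88] 13.18
0.122 [-7.91  0.02 -4.73] 13.57
0.132 [-7.98  0.18 -4.02] 13.95
0.142 [-9.26  0.34 -3.83] 14.33
0.152 [-10.13  -0.17  -4.38] 14.72
```

View pics/s6z.png

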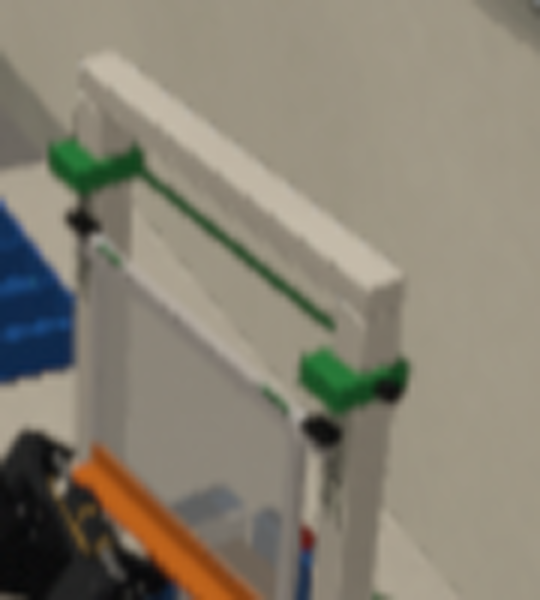

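View pics/sc6.png

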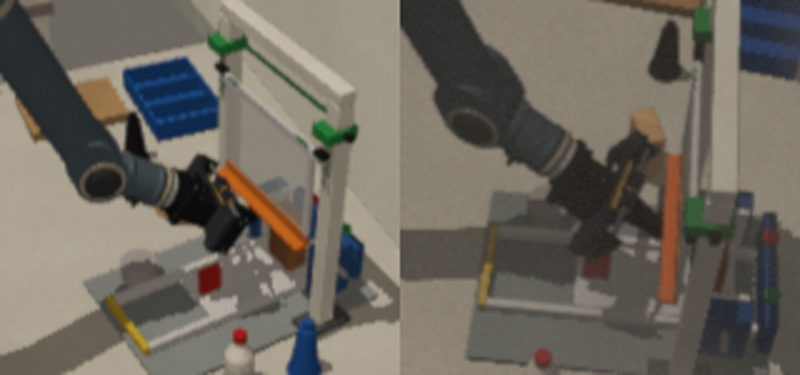

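Pads have risen about 48 mm and roughly 10–14 mm remains. The −10 N along x means the tip is also leaning on the panel, so I'll back off slightly before seating.

```bash
python3 - <<'E'
from h import *
f0=np.array([-.27,0,.2])
for X in(-.043,-.045,-.047):
    tipto((X,0,.152),sp=.04); f=F(5); print(X,(f-f0).round(2),round(get_obs()["time"],2))
    if abs(f[0]-f0[0])<2: break
E
```

```text
-0.043 [-4.78  0.19 -4.34] 15.15
-0.045 [-0.36  0.59 -1.39] 15.48
```

```bash
python3 - <<'E'
from h import *
X=-.047; f0=np.array([-.27,0,.2]); hist=[]
z=.152
while z<.19:
    z+=.0015; X=-.047
    tipto((X,0,z),sp=.03); f=F(4)-f0; p=-f[2]; hist.append(p); print(round(z,4),f.round(2),round(get_obs()["time"],2))
    if p>9.5 or (len(hist)>4 and p-np.median(hist[2:-1])>2.5): break
E
```

```text
0.1535 [ 0.16 -0.06  0.27] 15.8
0.155 [-0.15 -0.45 -0.55] 16.12
0.1565 [ 0.29  0.02 -1.74] 16.43
0.158 [ 0.3  -0.22 -4.99] 16.75
0.1595 [-0.21 -0.24 -7.81] 17.07
```

```bash
python3 - <<'E'
from h import *
X=-.047; f0=np.array([-.27,0,.2]); z=.1595
for i in range(6):
    z+=.001
    tipto((X,0,z),sp=.03); f=F(4)-f0; p=-f[2]; print(round(z,4),f.round(2),round(get_obs()["time"],2))
    if p>11: break
snap("side","s7"); cv2.imwrite("pics/s7z.png",cv2.resize(cv2.imread("pics/s7.png")[100:200,255:345],None,fx=6,fy=6,interpolation=cv2.INTER_CUBIC))
E
```

```text
0.1605 [-2.19 -0.25 -7.73] 17.38
0.1615 [-3.75  0.19 -7.71] 17.7
0.1625 [-5.13  0.1  -7.63] 18.02
0.1635 [-5.34 -0.55 -7.17] 18.33
0.1645 [-5.44 -0.17 -7.7 ] 18.65
0.1655 [-5.56  0.04 -7.53] 18.97
```

View pics/s7z.png

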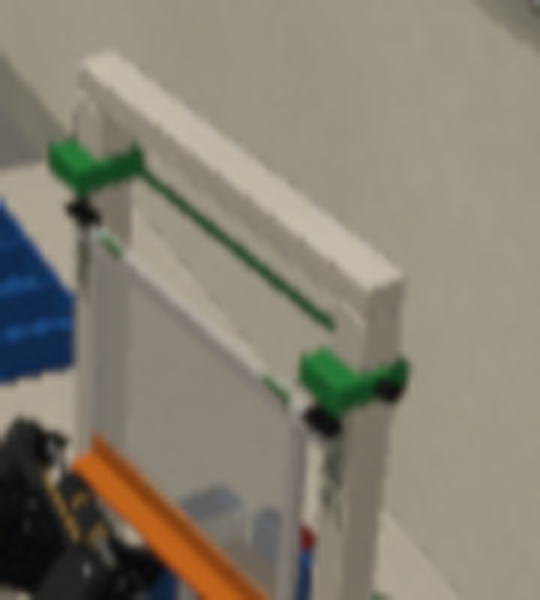

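```bash
python3 - <<'E'
from h import *
X=-.047; f0=np.array([-.27,0,.2]); z=.1655
base=7.6
for i in range(30):
    z+=.001
    tipto((X,0,z),sp=.03); f=F(4)-f0; p=-f[2]; print(round(z,4),f.round(2),round(get_obs()["time"],2))
    if p>base+1.5: break
E
```

```text
0.1665 [-6.04 -0.53 -7.36] 19.33
0.1675 [-5.27 -0.23 -7.01] 19.65
0.1685 [-5.42 -0.12 -7.18] 19.97
0.1695 [-5.52 -0.26 -7.19] 20.28
0.1705 [-5.27 -0.11 -7.08] 20.6
0.1715 [-5.77 -0.33 -6.85] 20.92
0.1725 [-5.97 -0.39 -7.49] 21.23
0.1735 [-5.61  0.08 -7.34] 21.55
0.1745 [-5.86 -0.11 -7.26] 21.87
0.1755 [-5.38 -0.04 -7.27] 22.18
0.1765 [-5.79 -0.09 -7.04] 22.5
0.1775 [-5.67 -0.03 -7.34] 22.82
0.1785 [-5.34 -0.47 -7.17] 23.13
0.1795 [-5.13 -0.09 -7.27] 23.45
0.1805 [-5.84 -0.21 -7.11] 23.77
0.1815 [-5.65 -0.38 -7.3 ] 24.08
0.1825 [-5.16 -0.27 -7.24] 24.4
0.1835 [-5.54 -0.58 -7.51] 24.72
0.1845 [-4.69 -0.34 -9.97] 25.03
```

```bash
python3 - <<'E'
from h import *
X=-.047; f0=np.array([-.27,0,.2]); z=.1845; P0=7.25
for i in range(8):
    z+=.0005
    tipto((X,0,z),sp=.02); f=F(5)-f0; p=-f[2]; print(round(z,4),f.round(2),round(get_obs()["time"],2))
    if p>P0+4.8: break
if p>P0+4:
    for k in range(3): print("hold",(F(12)-f0).round(2))
st()
snap("side","s8"); cv2.imwrite("pics/s8z.png",cv2.resize(cv2.imread("pics/s8.png")[100:200,255:345],None,fx=6,fy=6,interpolation=cv2.INTER_CUBIC))
E
```

```text
0.185 [ -3.31  -0.33 -12.39] 25.37
hold [ -3.63  -0.53 -13.46]
hold [ -4.2   -0.41 -14.36]
hold [ -4.26  -0.6  -14.8 ]
 t 25.97 p [0.4925 0.0762 0.2811] F [ -4.06  -1.33 -15.14] g 0.0007 q [-0.69  0.33  0.43  2.36  2.65  0.53 -1.46]
```

View pics/s8z.png

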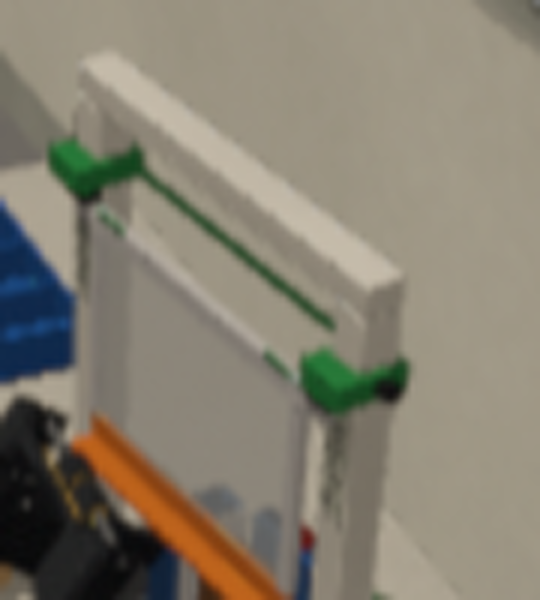

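Both pads sit against the collars. Push was about 5–7.5 N above the 7.3 N sliding level, held 0.6 s. Next I withdraw.

```bash
python3 - <<'E'
from h import *
f0=np.array([-.27,0,.2])
tipto((-.047,0,.168),sp=.06); print((F(4)-f0).round(2))
tipto((-.085,0,.168),sp=.12); st()
# candidate reorientation
for s in(1,-1):
    r=toolrot(np.pi/2,s,YAW); print(s,np.round(solve_ik(W((-.2,0,.40)),quat(r)),2))
snap("side","s9"); cv2.imwrite("pics/s9z.png",cv2.resize(cv2.imread("pics/s9.png")[100:200,255:345],None,fx=6,fy=6,interpolation=cv2.INTER_CUBIC))
E
```

```text
[ 0.49  0.09 -0.09]Traceback (most recent call last):
  File "<stdin>", line 4, in <module>
  File "h.py", line 34, in tipto
    z=r.apply([0,0,1]); line_to(W(tip)-z*.1822,quat(r),speed=sp)
                        ~~~~~~~^^^^^^^^^^^^^^^^^^^^^^^^^^^^^^^^^
bench.PlanningError: the arm cannot follow that straight line within its joint ranges
```

```bash
python3 - <<'E'
from h import *
tipto((-.072,0,.168),sp=.12); st()
tipto((-.076,0,.23),sp=.15); tipto((-.095,0,.30),sp=.15); st()
for s in(1,-1):
    r=toolrot(np.pi/2,s,YAW); print(s,np.round(solve_ik(W((-.1335,0,.36)),quat(r)),2),np.round(solve_ik(W((-.2,0,.42)),quat(r)),2))
snap("side","s9"); cv2.imwrite("pics/s9z.png",cv2.resize(cv2.imread("pics/s9.png")[100:200,255:345],None,fx=6,fy=6,interpolation=cv2.INTER_CUBIC))
E
```

```text
t 26.88 p [0.4684 0.0725 0.2652] F [ 0.01  0.35 -0.08] g 0.0008 q [-0.68  0.34  0.4   2.42  2.67  0.6  -1.5 ]
 t 28.12 p [0.4453 0.0691 0.3957] F [-0.16 -0.19 -0.27] g 0.0004 q [-0.97 -0.02  0.62  2.36  1.97  0.41 -0.67]
1 [-0.89  0.48  1.    1.89 -0.47  1.03  2.03] [ 0.78  0.37 -1.17  1.88  0.37  1.14  1.2 ]
-1 [-0.68  0.38  0.67  1.88 -0.28  0.97 -1.3 ] [-0.81  0.19  0.75  1.96 -0.15  1.05 -1.41]
```

View pics/s9z.png

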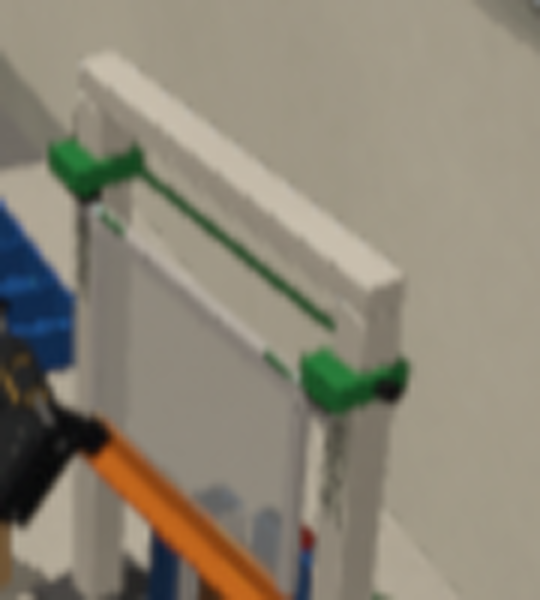

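Guard stayed up with the pads against the collars. I now return to tool-down, open the gripper and look at the handle.

```bash
python3 - <<'E'
from h import *
goto_joints([-.87,.09,.78,1.95,-.07,1.13,-1.49]); set_gripper(.06)
r=toolrot(np.pi/2,-1,YAW)
line_to(W((-.1335-.03,0,.36)),quat(r),speed=.2); st()
c=snap("wrist","w10")
print("pred handle top",proj(c,[W((-.1335+a,b,.079)) for a in(-.02,.02) for b in(-.007,.007)]).round(1).tolist())
print("rails",proj(c,[W((a,b,.03)) for b in(.06,-.06) for a in(-.2,-.08)]).round(1).tolist())
E
```

```text
t 31.85 p [0.5316 0.044  0.3605] F [0.35 0.17 0.36] g 0.06 q [-0.75  0.34  0.74  1.95 -0.28  0.95 -1.3 ]
pred handle top [[265.1, 185.7], [247.1, 185.8], [265.5, 133.7], [246.8, 133.7]]
rails [[192.9, 221.8], [186.6, 90.3], [318.8, 221.7], [325.2, 90.3]]
```

View pics/w10.png

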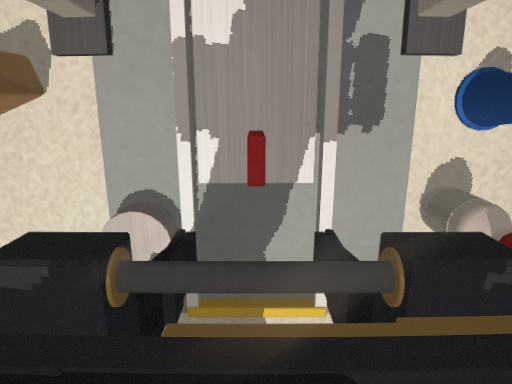

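```bash
python3 - <<'E'
from h import *
c=read_camera("wrist"); r=rot([0,0,0,1]) 
import pickle
cs=pickle.load(open("cs.pkl","rb"))
Ri=R.from_euler('z',-YAW)
def press(P): return Ri.apply(np.array(P)-[PX,PY,0])
print("bottle cap scene",press(onz(cs["scene"],(257,252),.12)),"side",press(onz(cs["side"],(276,244),.12)))
print("cone tip scene",press(onz(cs["scene"],(289,263),.115)))
print("spare top scene",press(onz(cs["scene"],(297.5,160),.1)))
E
```

```text
bottle cap scene [-0.19248676 -0.1980615   0.12      ] side [-0.19679941 -0.20274546  0.12      ]
cone tip scene [-0.08277579 -0.22403378  0.115     ]
spare top scene [-0.07946213  0.23232498  0.1       ]
```

The handle matches its prediction within 1–2 px (columns 247–265). Descending and gripping; the bottle (y ≈ −0.20) and cone are clear.

```bash
python3 - <<'E'
from h import *
r=toolrot(np.pi/2,-1,YAW)
line_to(W((-.1335,0,.30)),quat(r),speed=.2); f0=F(8); print("f0",f0.round(2))
line_to(W((-.1335,0,.221)),quat(r),speed=.12); print((F(4)-f0).round(2))
set_gripper(0.0); st(); print((F(6)-f0).round(2))
snap("wrist","w11")
E
```

```text
f0 [ 0.07 -0.1   0.29]
[ 0.1  -0.02 -0.22]
 t 34.27 p [0.5612 0.0487 0.221 ] F [ 0.47 -0.67  0.06] g 0.0143 q [-0.6   0.58  0.59  1.98 -0.48  0.72 -1.13]
[ 0.17 -0.86 -0.43]
```

View pics/w11.png

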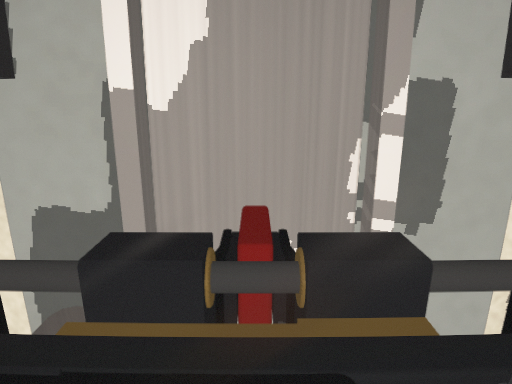

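Gripped: the width reads 14.3 mm with the red handle centred between the fingers at col 255. Now I draw it out.

```bash
python3 - <<'E'
from h import *
r=toolrot(np.pi/2,-1,YAW); u=R.from_euler('z',YAW).apply([1,0,0]); w=R.from_euler('z',YAW).apply([0,1,0])
def go(x,sp): line_to(W((x,0,.221)),quat(r),speed=sp)
def rep(x): 
    f=F(4); print(round(x,4),"along",round(f@u,2),"lat",round(f@w,2),"z",round(f[2],2),round(get_obs()["time"],2)); return f@u
x=-.1335
for x in(-.1435,-.17,-.20,-.23): 
    go(x,.08); b=rep(x)
while x>-.268:
    x-=.002; go(x,.03); a=rep(x)
    if a>b+2.5: break
st()
E
```

```text
-0.1435 along -2.53 lat 0.1 z 2.48 34.77
-0.17 along -5.62 lat 0.46 z 5.65 35.32
-0.2 along -6.38 lat -0.53 z 5.78 35.91
-0.23 along -6.07 lat 0.25 z 5.89 36.5
-0.232 along -1.18 lat -0.19 z -0.56 36.82
 t 36.82 p [0.4641 0.034  0.221 ] F [-0.45  0.08 -1.44] g 0.0139 q [-0.65  0.46  0.61  2.21 -0.46  0.6  -1.12]
```

```bash
python3 - <<'E'
from h import *
snap("side","s12"); snap("wrist","w12")
cv2.imwrite("pics/s12z.png",cv2.resize(cv2.imread("pics/s12.png")[110:260,180:340],(640,600),interpolation=cv2.INTER_CUBIC))
E
```

```text
(no output)
```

View pics/s12z.png

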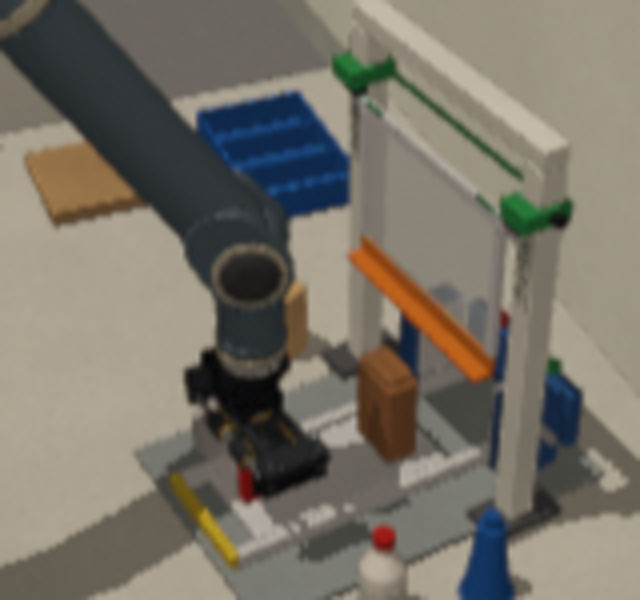

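View pics/w12.png

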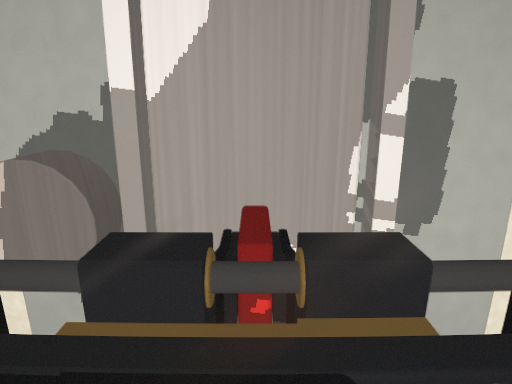

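The tray follows, the form is clear of the guard and the handle has not slipped in the grip. I continue slowly to the front stop.

```bash
python3 - <<'E'
from h import *
r=toolrot(np.pi/2,-1,YAW); u=R.from_euler('z',YAW).apply([1,0,0]); w=R.from_euler('z',YAW).apply([0,1,0])
x=-.232; h=[]
while x>-.268:
    x-=.002; line_to(W((x,0,.221)),quat(r),speed=.03); f=F(4); a=f@u; print(round(x,4),"along",round(a,2),"lat",round(f@w,2),"z",round(f[2],2),round(get_obs()["time"],2))
    h.append(a)
    if a>5 or (len(h)>3 and a>np.median(h)+4): break
st()
E
```

```text
-0.234 along 1.05 lat -0.02 z -2.84 37.23
-0.236 along 0.29 lat 0.05 z -2.42 37.55
-0.238 along -0.22 lat 0.39 z -1.83 37.87
-0.24 along -0.14 lat -0.27 z -1.85 38.18
-0.242 along -0.1 lat -0.27 z -1.88 38.5
-0.244 along 0.42 lat 0.08 z -2.35 38.82
-0.246 along -0.39 lat 0.11 z -2.01 39.13
-0.248 along -0.7 lat -0.19 z -2.27 39.45
-0.25 along -0.66 lat 0.36 z -1.99 39.77
-0.252 along -0.1 lat -0.09 z -1.98 40.08
-0.254 along -0.32 lat 0.14 z -1.72 40.4
-0.256 along -0.31 lat -0.02 z -1.83 40.72
-0.258 along -0.54 lat -0.34 z -2.52 41.03
-0.26 along -0.6 lat -0.15 z -2.34 41.35
-0.262 along 1.36 lat 0.34 z -2.76 41.67
-0.264 along 5.97 lat 0.57 z -8.25 41.98
 t 41.98 p [0.4337 0.0295 0.2213] F [ 6.05  0.67 -8.97] g 0.0138 q [-0.67  0.42  0.61  2.28 -0.45  0.56 -1.12]
```

Contact with the front stop felt at x ≈ −0.262 (6 N). Letting go and checking.

```bash
python3 - <<'E'
from h import *
r=toolrot(np.pi/2,-1,YAW)
set_gripper(.05); st(); c=snap("wrist","w13a")
line_to(W((-.264,0,.32)),quat(r),speed=.12)
try: line_to(W((-.25,0,.46)),quat(r),speed=.2)
except PlanningError as e: print(e)
st()
c=snap("wrist","w13"); snap("side","s13"); snap("scene","c13")
cv2.imwrite("pics/s13z.png",cv2.resize(cv2.imread("pics/s13.png")[110:260,180:340],(640,600),interpolation=cv2.INTER_CUBIC))
cv2.imwrite("pics/c13z.png",cv2.resize(cv2.imread("pics/c13.png")[95:275,215:375],None,fx=3.3,fy=3.3,interpolation=cv2.INTER_CUBIC))
E
```

```text
t 42.88 p [0.4323 0.0291 0.221 ] F [ 0.34  0.45 -0.14] g 0.05 q [-0.67  0.42  0.62  2.28 -0.45  0.56 -1.12]
 t 44.75 p [0.4455 0.0313 0.4588] F [ 0.26 -0.46 -0.5 ] g 0.0498 q [-0.95  0.01  0.81  2.01 -0.01  1.13 -1.55]
```

View pics/s13z.png

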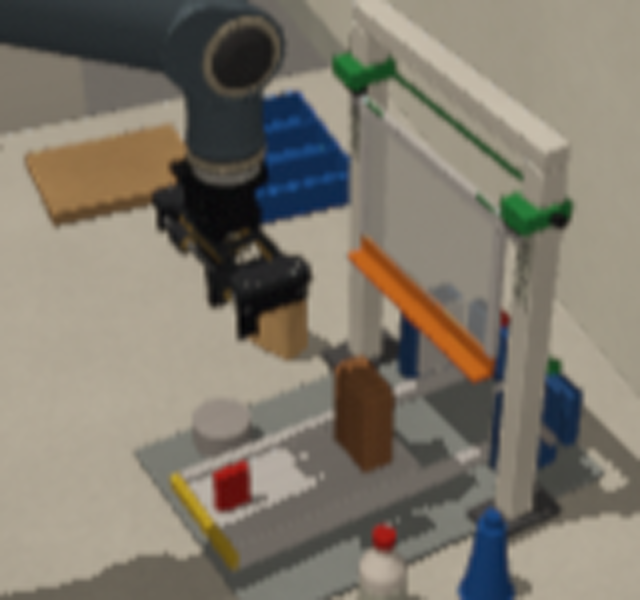

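View pics/w13.png

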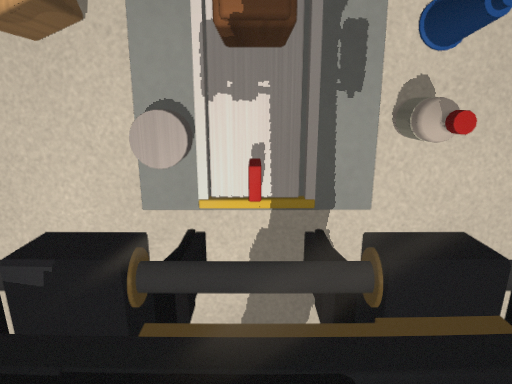

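View pics/c13z.png

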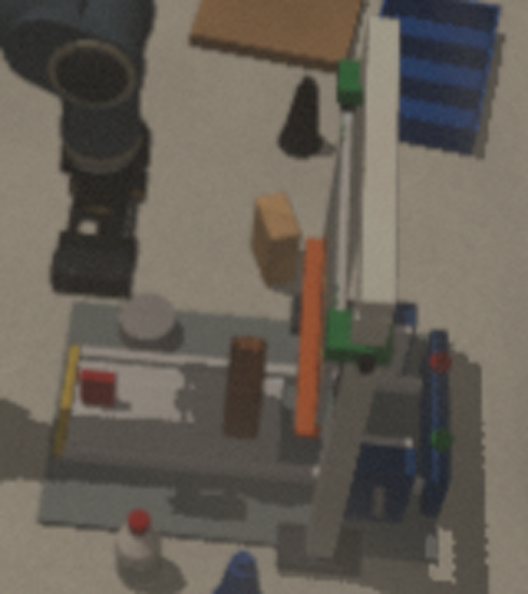

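```bash
python3 - <<'E'
import cv2
cv2.imwrite("pics/w13z.png",cv2.resize(cv2.imread("pics/w13.png")[150:225,185:330],None,fx=5.4,fy=7,interpolation=cv2.INTER_CUBIC))
E
```

```text
(no output)
```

View pics/w13z.png

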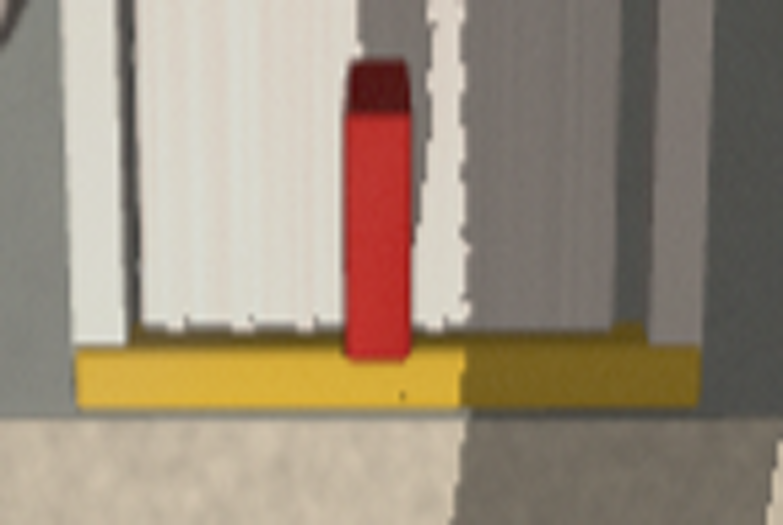

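The tray's front edge meets the bar's rear face with no gap and lies straight between the rails. The guard is up, the bystanders are in place and the arm is clear, so I hand it in.

```bash
python3 - <<'E'
from h import *
print(finish_job()); st()
E
```

```text
the job is handed in; nothing more can be done
None
the job is handed in; nothing more can be done
```

The guard is up against the green stops, the tray is out against the yellow front stop with the handle released, and the job is handed in. The last clock reading was about 45 s, within the 72 s limit.

**Guard:** I pushed it up from under the lip. Sliding took about 7.3 N of upward push; at the stops this rose to 12.4 N and then crept to about 15 N over the 0.6 s hold. That puts roughly 5 to 7.5 N on the stops, somewhat more than the 5 N asked. After I withdrew, the pictures showed the guard still up with both pads against the collars, and the collars had not visibly moved.

**Tray:** I gripped it by the red handle and drew it along the rails. It met the stop at about 6 N, then I let go. The wrist picture showed its front edge against the bar with no visible gap, and the form is clear of the guard. I saw none of the other things in the press area move.

**Checks that disagreed:**
- The scene camera's fit of the press was about 8 mm off the wrist camera's. I trusted the wrist camera, and its predictions held within a few pixels.
- The fingertip leaned on the guard panel with about 10 N partway up; I backed it off before seating.
- While drawing the tray there were up to 6 N along the pull and upward that I did not expect or explain, and about 8 N downward on the gripper at the stop. They fell to about 0 N once I let go.

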